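# Close up the nozzle cabinet

## Task

Printing is over: close up the small white nozzle cabinet. With the fingertips, push its orange drawer fully home first, then swing both green doors fully shut over it, flush with the front. Only push, never pinch the drawer front or the doors, and leave the pots, jars and tools on and around the cabinet where they are.

Things in the scene. Friction and masses are not known exactly. Their poses are not given: they have to be found in the camera images.
- cabinet: Small white cabinet fixed to the table, 200 mm deep (x), 250 mm wide (y), 100 mm high; origin at the centre of its underside, on the table. Its +x points to its back, its front faces -x, towards the robot; z up. It holds one orange drawer behind a pair of lime-green doors. A cup and a jar stand loose on the rear half of its top.
- drawer (a joint): How far the drawer is pulled out, in m; 0 = fully home, at most 0.11. It slides straight along the cabinet's x (out = -x), takes about 1.5 N to move, stays where it is left, and has a firm stop at 0.
- drawer_front (a point): Centre of the outer face of the orange drawer front, 47 mm above the table; axes as the cabinet's. A plain panel 150 mm wide, 66 mm high (14 to 80 mm above the table), 12 mm thick, no handle; nozzles stand in the drawer behind it. When home its face is at cabinet-frame x = -103 mm, 3 mm proud of the cabinet's front edges, and clears the shut doors.
- door_left (a joint): The left door, on the +y side, left as seen from the robot: opening angle in rad; 0 = shut, flat across the front; 1.57 = standing straight out towards the robot; at most 2.0. Lime-green panel 122 mm wide, 86 mm high (8 to 94 mm above the table), 12 mm thick, no knob. Stays where it is left; about 1 N at its middle moves it; firm stop at 0.
- left_hinge (a point): Point on the vertical hinge axis of the left door, at its outer edge, half-way up the door, 51 mm above the table; at cabinet-frame x = -106 mm, y = +124 mm. Its axes turn with the door and equal the cabinet's when the door is shut. The axis lies in the plane of the inner face: the outer face is 12 mm off it.
- left_face (a point): Point on the outer face of the left door, 85 mm from the hinge axis towards the free edge, half-way up, 51 mm above the table: a good place to push. Axes turn with the door: -x points straight out of the outer face, -y runs along the door from the hinge to the free edge. The face is smooth, with a flat black disc mark near the free edge.
- door_right (a joint): The right door, on the -y side, right as seen from the robot: opening angle in rad; 0 = shut, flat across the front; 1.57 = standing straight out towards the robot; at most 2.0. Lime-green panel 122 mm wide, 86 mm high (8 to 94 mm above the table), 12 mm thick, no knob. Stays where it is left; about 1 N at its middle moves it; firm stop at 0.
- right_hinge (a point): Point on the vertical hinge axis of the right door, at its outer edge, half-way up the door, 51 mm above the table; at cabinet-frame x = -106 mm, y = -124 mm. Its axes turn with the door and equal the cabinet's when the door is shut. The axis lies in the plane of the inner face: the outer face is 12 mm off it.
- right_face (a point): Point on the outer face of the right door, 85 mm from the hinge axis towards the free edge, half-way up, 51 mm above the table: a good place to push. Axes turn with the door: -x points straight out of the outer face, +y runs along the door from the hinge to the free edge. The face is smooth, with a flat black disc mark near the free edge.
- cup_mid (a point): Centre, half-way up, of a loose terracotta-coloured cup, 66 mm across, 75 mm high, on the cabinet's top. Leave alone.
- jar_mid (a point): Centre, half-way up, of a loose amber jar with a steel cap, 52 mm across, 65 mm high, on the cabinet's top. Leave alone.
- bowl_mid (a point): Centre, half-way up, of a loose clay-coloured bowl, 90 mm across, 45 mm high, on the table to the left of the cabinet. Leave alone.
- driver: A loose red-handled screwdriver, 170 mm long, lying on the table to the right of the cabinet, along its own x. Leave alone.
- spat: A loose spatula, 200 mm long, lying on the table just beyond the screwdriver, along its own x. Leave alone.

How it is judged:
On the way, in this order (a step that is already met when the one before it is completed fails the run):
1. the drawer is pushed fully home while both doors still stand open (value of joint drawer below 0.007 m and value of joint each of door_left, door_right above 0.8 rad), for 0.2 s.
2. both doors are shut over the drawer (value of joint each of door_left, door_right below 0.07 rad and value of joint drawer below 0.007 m), for 0.2 s.
At the end, for the whole second after the job is handed in: The drawer is within 7 mm of fully home, both doors are within 0.07 rad (4 degrees) of shut, and every loose thing is within 20 mm of where it stood (all of step 2 and distance of each of cup_mid, jar_mid, bowl_mid, driver, spat from where it was at the start of the episode below 0.02 m); the robot touches nothing.
It fails at once if a loose thing was knocked, carried or lifted more than 20 mm (distance of any of cup_mid, jar_mid, bowl_mid, driver, spat from where it was at the start of the episode above 0.02 m).
It fails at once if a door was swung in onto the open drawer (value of joint drawer above 0.02 m and value of joint any of door_left, door_right below 0.8 rad).
It fails at once if the drawer front was straddled or pinched between the fingers (x of the grasp point in the frame of drawer_front between 0.001 and 0.011 m and y of the grasp point in the frame of drawer_front between -0.075 and 0.075 m and z of the grasp point in the frame of drawer_front below 0.045 m).
It fails at once if a door was straddled or pinched between the fingers ((x of the grasp point in the frame of left_face between 0.001 and 0.011 m and y of the grasp point in the frame of left_face between -0.035 and 0.035 m and z of the grasp point in the frame of left_face below 0.055 m) or (x of the grasp point in the frame of right_face between 0.001 and 0.011 m and y of the grasp point in the frame of right_face between -0.035 and 0.035 m and z of the grasp point in the frame of right_face below 0.055 m)).
It also fails if it takes over 58 s, if anything falls off the work surface, if the arm or the gripper's body presses on something with over 40 N, if the wrist force passes 120 N, or if a joint passes its speed limit or range.

## Robot

A 7-joint arm with a two-finger parallel gripper is mounted at the origin on the work surface. World frame = base frame: x ahead of the robot, y to its left, z up, the work surface at z = 0. Lengths are in m, angles in rad, forces in N, time in s.
With the tool pointing down it reaches from about 0.425 to 0.95 m from the base axis. Payload 4.7 kg.
Tool frame: the origin (TCP) lies between the finger pads; the fingertips stand 25 mm ahead of it and the grasp point (between the pads) lies 6 mm ahead of it (tip_reach is the distance from the TCP to the fingertips, in m); z points along the fingers, y is the direction in which the jaws open and shut (so a half turn about z gives the same grasp; the last joint's range is limited). The gripper opens to 87 mm and grips with 3 to 60 N. Pads are 19 mm wide; open, the fingers measure 117 mm over their backs; the gripper's body (75 mm by 190 mm) begins 51 mm behind the grasp point.
Start: joints at [1.077, 0.469, -0.049, 1.532, 0.024, 1.141, -0.082], TCP at [0.303, -0.603, 0.248] pointing down, gripper open.
Joint ranges: [-2.59, 2.59], [-0.33, 1.99], [-1.39, 1.29], [0.1, 2.45], [-1.04, 4.18], [0.21, 1.99], [-2.66, 2.66]. Speed limits (rad/s): [2.57, 2.57, 3.14, 3.14, 3.14, 3.14, 3.14].

## Interface

Orientations are given as a 3x3 rotation matrix whose columns are the frame's x, y, z axes.
In Python, from bench import * gives the robot as it stands. The module is installed in compiled form; this text tells all that it offers.
- The arm moves only by the tool step_arm, never from a script. Its arguments are lists of equal length, an entry for each row: "translation": the shift along the tool's x, y, z in m, a list of three; "dr": the turn, a rotation vector about the tool's x, y, z in rad, a list of three. In form: {"translation": [[dx, dy, dz], ...], "dr": [[wx, wy, wz], ...]}. A call has 1 to 5 rows; each row is the pose to reach, as a shift and turn from the pose commanded when the call began, along the tool's axes at that moment; what a row does not reach only later rows make up. A row lasts 1/12 s, in which the tool goes at most 41.7 mm and 7.16 degrees, less where a joint would pass 70% of its speed; a pose out of reach is approached as far as the arm can. A call with a gripper value outside its range is refused whole. "grip" is the finger opening in m, from 0 to 0.087, set as the call begins (left out, the last holds). The fingers move at their own pace and stop on an object; "grip_force" is the grip in N (left out, the last holds). Time passes only in rows, so rows that repeat a pose let the fingers close. It gives the time, the measured TCP pose, the force and the opening at its end, in the units of the state.
- read_state(): the state, without advancing time (a new reading comes with each control period).
- read_camera(name): name is "side" or "top"; returns the picture (384x512x3 uint8, blue, green, red); there is no depth.
- calibration(name): a dict with "fovy" (degrees; the focal length in pixels is half the picture's height over the tangent of half this angle, whatever the lens; pixels are square), "cx", "cy" (the principal point, pixels), "origin" and "orientation" of the camera in the world. Camera axes: x right, y down, z forward; pixel columns grow to the right and rows downward; lengths in m; the calibration is good to about 2 mm. A picture is of the moment at which its call begins. calibration takes no time and is no camera call.
- hand_in(): hands the job in, once; it reports no verdict.
The state is a dict: "time_s": time; "joint_positions": joint angles; "qd": joint speeds; "joint_efforts": joint torques, N m; "eef_pos": TCP position; "tcp_rot": TCP orientation; "wrist_force": force on the tool from outside, world axes, zero at the start; "torque": the same for the moment, N m; "grip_width": finger opening in m.
Only numpy, scipy, OpenCV 4.12 (cv2) and the standard library are available. Lean on these libraries where they do the work, as an engineer would, in place of code of your own. Each camera call takes 0.05 s, during which the arm holds its last target.

## Working session

There is one attempt and no reset: what is moved stays moved. The work goes in short steps, Python scripts to look and compute and a tool call to move; the robot and the scene stay as the last step left them, time stands still between calls to the robot, and variables do not carry over. Pictures are saved under pics/ and viewed, and the job is handed in when it is done.

Besides the shell and the picture viewer there is one more tool, called after ">>>" by a JSON object that holds its "api" and its "payload", one argument or row to a line. step_arm: Moves the arm, as the interface text tells. Its arguments: {"type":"object","properties":{"translation":{"type":"array"},"dr":{"type":"array"},"grip":{"type":"number"},"grip_force":{"type":"number"}},"required":["translation","dr"]}

```bash
mkdir -p pics
python3 - <<'E'
from bench import *
import cv2
for n in("side","top"):
    cv2.imwrite(f"pics/{n}0.png",read_camera(n)); print(n,calibration(n))
s=read_state()
for k in s: print(k,s[k])
E
```

```text
side {'fovy': 57.17479289765989, 'cx': 249.07467907051767, 'cy': 188.39369087374718, 'origin': array([0.28098867, 0.39195055, 0.64126046]), 'orientation': array([[-0.74029534, -0.48925193,  0.46108064],
       [-0.67210478,  0.52286928, -0.52429274],
       [ 0.01542633, -0.69802598, -0.71590625]])}
top {'fovy': 42.51052595315447, 'cx': 257.13009687161275, 'cy': 187.78788117876377, 'origin': array([0.48442754, 0.00346251, 1.25393793]), 'orientation': array([[-0.00577597, -0.99329608,  0.11545361],
       [-0.99995891,  0.00654389,  0.00627338],
       [-0.00698684, -0.11541263, -0.99329306]])}
time_s 0.1
joint_positions [ 1.07710611  0.46939107 -0.04859843  1.53355255  0.02409293  1.14098971
 -0.08232925]
qd [-0.00051021 -0.00328437 -0.00018187 -0.00309018  0.00019746 -0.00039435
 -0.00092013]
joint_efforts [-1.33002318e-04 -5.09171462e+01 -8.13206448e-02 -2.36829793e+01
 -6.15071529e-02  3.44214134e-02  6.21882646e-05]
eef_pos [ 0.30235976 -0.60295247  0.2465932 ]
tcp_rot [[ 8.93915846e-01  4.48234054e-01 -8.32800552e-04]
 [ 4.48234825e-01 -8.93914512e-01  1.54536645e-03]
 [-5.17666312e-05 -1.75471776e-03 -9.99998459e-01]]
wrist_force [ 0.33041236 -0.24507164 -0.32081421]
torque [-0.01380775 -0.01959539  0.05217744]
grip_width 0.08711452076654738
```

View pics/side0.png

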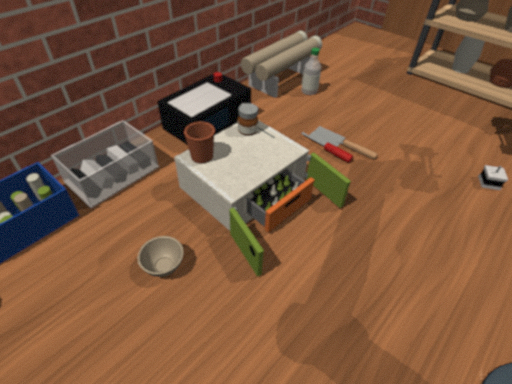

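View pics/top0.png

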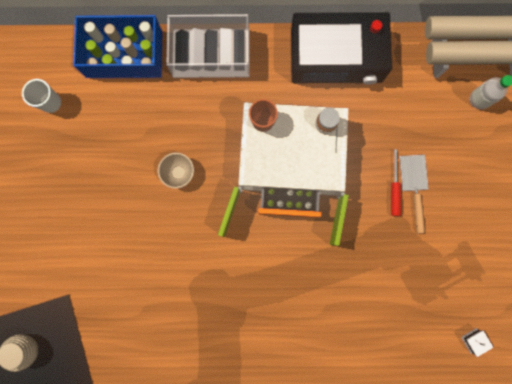

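The top view shows the cabinet at about (240–348, 104–193), the drawer open about 25 px, both doors standing out, and the driver and spatula on the right. I'll zoom in for the corners.

Run:
```python
import cv2
t=cv2.imread("pics/top0.png")
cv2.imwrite("pics/topz.png",cv2.resize(t[95:255,205:365],None,fx=3.75,fy=3.75,interpolation=cv2.INTER_CUBIC))
s=cv2.imread("pics/side0.png")
cv2.imwrite("pics/sidez.png",cv2.resize(s[110:280,165:365],None,fx=3.5,fy=3.5,interpolation=cv2.INTER_CUBIC))
```

```text
(no output)
```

View pics/topz.png

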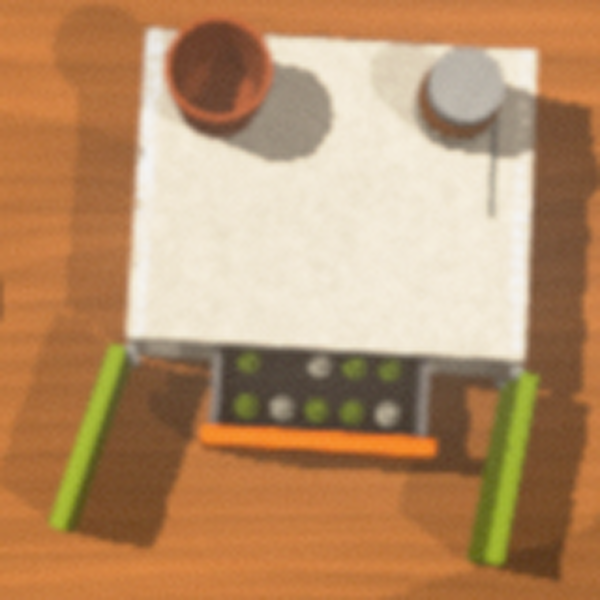

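View pics/sidez.png

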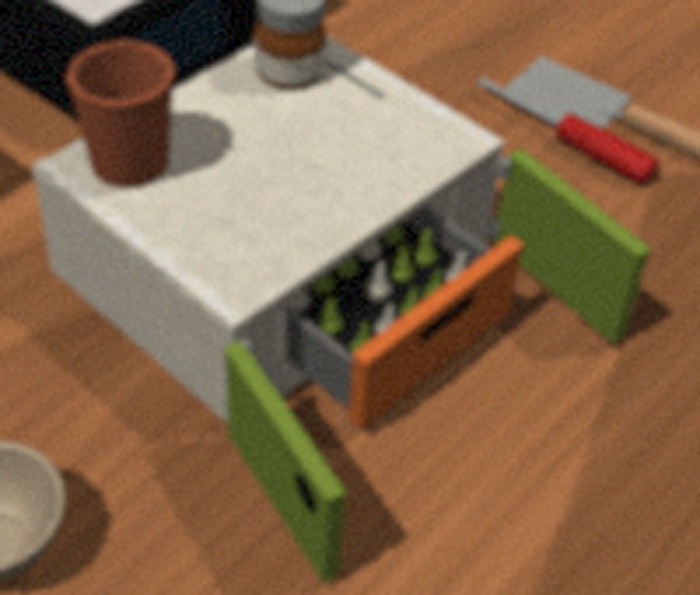

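```bash
cat > h.py <<'E'
import numpy as np,cv2
from bench import *
def ray(n,u,v,z):
    c=calibration(n);f=192/np.tan(np.radians(c["fovy"]/2))
    d=np.array(c["orientation"])@np.array([(u-c["cx"])/f,(v-c["cy"])/f,1]);o=np.array(c["origin"])
    return o+d*(z-o[2])/d[2]
def proj(n,P):
    c=calibration(n);f=192/np.tan(np.radians(c["fovy"]/2))
    p=(np.atleast_2d(P)-c["origin"])@np.array(c["orientation"])
    return np.c_[c["cx"]+f*p[:,0]/p[:,2],c["cy"]+f*p[:,1]/p[:,2]]
tz=lambda u,v:(205+u/3.75,95+v/3.75)
sz=lambda u,v:(165+u/3.5,110+v/3.5)
E
python3 - <<'E'
from h import *
from scipy.optimize import least_squares
R=lambda a:np.array([[np.cos(a),-np.sin(a)],[np.sin(a),np.cos(a)]])
top={'BL':(150,28),'BR':(538,48),'FR':(524,360)}
side={'BL':(37,168),'FL':(230,325),'FR':(500,147)}
C={'BL':(.1,.125,.1),'BR':(.1,-.125,.1),'FR':(-.1,-.125,.1),'FL':(-.1,.125,.1)}
def W(p,c): return np.r_[R(p[2])@np.array(c[:2])+p[:2],c[2]]
# drawer top edge outer face corners, doors outer
def fun(p):
    r=[]
    for k,v in top.items(): r+=list(proj("top",W(p,C[k]))[0]-tz(*v))
    for k,v in side.items(): r+=list(proj("side",W(p,C[k]))[0]-sz(*v))
    return np.array(r)
s=least_squares(fun,[.6,-.08,0],x_scale=[.01,.01,.05]);p=s.x;print(p,fun(p).round(1))
def cab(P): return R(p[2]).T@(P[:2]-p[:2])
for nm,z,pts in [("drawer",.08,[("top",tz(203,443)),("top",tz(435,456)),("side",sz(357,362)),("side",sz(520,243))]),
 ("L",.094,[("top",tz(118,346)),("top",tz(62,528)),("side",sz(235,345)),("side",sz(335,493))]),
 ("R",.094,[("top",tz(529,374)),("top",tz(497,563)),("side",sz(515,155)),("side",sz(640,253))])]:
  for n,q in pts:
    P=ray(n,*q,z);print(nm,n,P.round(4),cab(P).round(4))
for nm,z,q in[("driver",.01,(396,150)),("driver",.01,(397,215)),("bowl",.045,(176,171)),("cup",.175,(263,115)),("jar",.165,(329,119))]:
    print(nm,ray("top",*q,z),cab(ray("top",*q,z)))
E
```

```text
[ 0.71776339 -0.07795386 -0.07012357] [-0.4 -0.5  0.2  0.5  0.3  0.1 -1.5 -0.9  0.4  1.   0.9 -1.1]
drawer top [0.5601 0.0065 0.08  ] [-0.1632  0.0732]
drawer top [ 0.551  -0.1405  0.08  ] [-0.162  -0.0741]
drawer side [0.5662 0.0093 0.08  ] [-0.1573  0.0764]
drawer side [ 0.5538 -0.1413  0.08  ] [-0.1591 -0.0747]
L top [0.6208 0.0597 0.094 ] [-0.1064  0.1305]
L top [0.5067 0.0948 0.094 ] [-0.2227  0.1575]
L side [0.62   0.0578 0.094 ] [-0.1071  0.1285]
L side [0.5092 0.096  0.094 ] [-0.2203  0.1589]
R top [ 0.6014 -0.1989  0.094 ] [-0.1076 -0.1288]
R top [ 0.4834 -0.1759  0.094 ] [-0.2269 -0.1141]
R side [ 0.5997 -0.1974  0.094 ] [-0.1094 -0.1274]
R side [ 0.486  -0.1728  0.094 ] [-0.2246 -0.1108]
driver [ 0.72386748 -0.34403624  0.01      ] [ 0.02473245 -0.26500075]
driver [ 0.55776928 -0.34020427  0.01      ] [-0.14122603 -0.27281606]
bowl [0.66815824 0.21193412 0.045     ] [-0.06979456  0.28569989]
cup [ 0.77380182 -0.00381249  0.175     ] [0.0507059  0.07788555]
jar [ 0.76610543 -0.15264729  0.165     ] [ 0.0534567  -0.07112272]
```

>>> {"api": "step_arm", "payload": {
  "translation": [
    [0.03,-0.027,0],
    [0.06,-0.054,0],
    [0.09,-0.081,0],
    [0.12,-0.108,0],
    [0.15,-0.135,0]
  ],
  "dr": [
    [0,0,0.107],
    [0,0,0.214],
    [0,0,0.321],
    [0,0,0.428],
    [0,0,0.535]
  ],
  "grip": 0.0,
  "grip_force": 20
}}

```text
time_s: 0.52
eef_pos: [0.3763, -0.4134, 0.2471]
tcp_rot: [[0.997, -0.076, -0.0], [-0.076, -0.997, 0.001], [-0.0, -0.001, -1.0]]
wrist_force: [1.3, -0.1, -0.6]
grip_width: 0.0613
```

```bash
cat >> h.py <<'E'
PC=np.array([.7178,-.078]);YA=-.070
RC=np.array([[np.cos(YA),-np.sin(YA)],[np.sin(YA),np.cos(YA)]])
def now():
    s=read_state();P=np.array(s["eef_pos"]);R=np.array(s["tcp_rot"])
    c=RC.T@(P[:2]-PC);print("t",s["time_s"],"cab",c.round(4),"z",P[2].round(4),"yaw err",round(np.arctan2(R[1,0],R[0,0])-YA,3),"tilt",R[:2,2].round(3),"F",np.round(s["wrist_force"],1),"g",round(s["grip_width"],3))
    return P,R
def to(c,z):
    P,R=now();W=np.r_[RC@np.array(c)+PC,z];print("tool shift",(R.T@(W-P)).round(4))
E
python3 -c "
from h import *
to([-.2,0],.22)"
```

```text
t 0.5167 cab [-0.3172 -0.3585] z 0.2471 yaw err -0.006 tilt [-0.     0.001] F [ 1.3 -0.1 -0.6] g 0.061
tool shift [ 0.1151 -0.3592  0.0273]
```

>>> {"api": "step_arm", "payload": {
  "translation": [
    [0.012,-0.036,0],
    [0.024,-0.072,0],
    [0.036,-0.108,0],
    [0.048,-0.144,0],
    [0.06,-0.18,0]
  ],
  "dr": [
    [0,0,0],
    [0,0,0],
    [0,0,0],
    [0,0,0],
    [0,0,0]
  ]
}}

```text
time_s: 0.93
eef_pos: [0.4487, -0.2382, 0.2474]
tcp_rot: [[0.998, -0.07, -0.0], [-0.07, -0.998, 0.0], [-0.0, -0.0, -1.0]]
wrist_force: [0.0, 0.6, -1.6]
grip_width: 0.0282
```

>>> {"api": "step_arm", "payload": {
  "translation": [
    [0.01,-0.036,0.01],
    [0.02,-0.072,0.02],
    [0.03,-0.108,0.03],
    [0.04,-0.144,0.04],
    [0.045,-0.175,0.05]
  ],
  "dr": [
    [0,0,0],
    [0,0,0],
    [0,0,0],
    [0,0,0],
    [0,0,0]
  ]
}}

```text
time_s: 1.35
eef_pos: [0.5066, -0.066, 0.1971]
tcp_rot: [[0.998, -0.069, 0.001], [-0.069, -0.998, 0.001], [0.001, -0.001, -1.0]]
wrist_force: [0.4, -0.2, -0.2]
grip_width: 0.0016
```

```bash
python3 -c "
from h import *
to([-.2,0],.075)"
```

```text
t 1.35 cab [-0.2116 -0.0028] z 0.1971 yaw err 0.001 tilt [0.001 0.001] F [ 0.4 -0.2 -0.2] g 0.002
tool shift [ 0.0115 -0.0027  0.1221]
```

>>> {"api": "step_arm", "payload": {
  "translation": [
    [0,0,0.03],
    [0,0,0.06],
    [0,0,0.09],
    [0,0,0.12],
    [0,0,0.12]
  ],
  "dr": [
    [0,0,0],
    [0,0,0],
    [0,0,0],
    [0,0,0],
    [0,0,0]
  ]
}}

```text
time_s: 1.77
eef_pos: [0.5015, -0.0684, 0.0725]
tcp_rot: [[0.998, -0.07, -0.011], [-0.07, -0.998, 0.001], [-0.012, -0.0, -1.0]]
wrist_force: [-1.5, 0.1, 0.7]
grip_width: 0.0004
```

```bash
python3 -c "
from h import *
cv2.imwrite('pics/s1.png',read_camera('side'))
to([-.1125,0],.075)"
```

```text
t 1.8167 cab [-0.2146 -0.0055] z 0.0751 yaw err 0.0 tilt [-0.007  0.001] F [-0.   0.2  0.2] g 0.0
tool shift [ 0.1021 -0.0055 -0.0007]
```

View pics/s1.png

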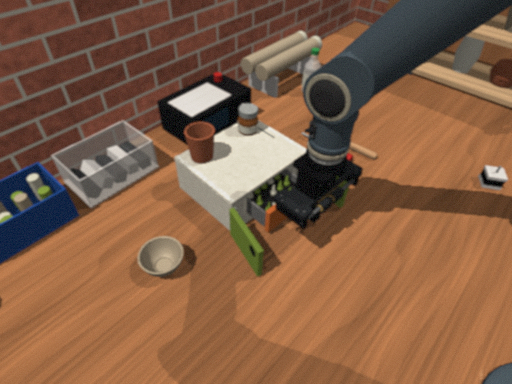

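The closed gripper hangs in front of the drawer between the doors (around (310,195)), with clear space ahead of it. Now I push.

>>> {"api": "step_arm", "payload": {
  "translation": [
    [0.014,-0.002,0],
    [0.026,-0.004,0],
    [0.036,-0.005,0],
    [0.046,-0.005,0],
    [0.056,-0.005,0]
  ],
  "dr": [
    [0,0,0],
    [0,0,0],
    [0,0,0],
    [0,0,0],
    [0,0,0]
  ]
}}

```text
time_s: 2.23
eef_pos: [0.5626, -0.0676, 0.0787]
tcp_rot: [[0.998, -0.07, 0.0], [-0.07, -0.998, -0.0], [0.0, 0.0, -1.0]]
wrist_force: [-1.7, 0.7, 1.1]
grip_width: 0.0006
```

>>> {"api": "step_arm", "payload": {
  "translation": [
    [0.009,0,0],
    [0.018,0,0],
    [0.026,0,0],
    [0.033,0,0],
    [0.038,0,0]
  ],
  "dr": [
    [0,0,0],
    [0,0,0],
    [0,0,0],
    [0,0,0],
    [0,0,0]
  ]
}}

```text
time_s: 2.65
eef_pos: [0.6008, -0.0705, 0.0775]
tcp_rot: [[0.998, -0.07, 0.0], [-0.07, -0.998, -0.0], [0.0, 0.0, -1.0]]
wrist_force: [-2.1, 0.7, 0.9]
grip_width: 0.0003
```

```bash
python3 -c "
from h import *
to([-.1125,0],.075)"
```

```text
t 2.65 cab [-0.1172 -0.0007] z 0.0775 yaw err -0.0 tilt [ 0. -0.] F [-2.1  0.7  0.9] g 0.0
tool shift [ 0.0047 -0.0007  0.0025]
```

Still sliding at about 2 N; continue gently until the stop.

>>> {"api": "step_arm", "payload": {
  "translation": [
    [0.002,0,0],
    [0.004,0,0],
    [0.006,0,0],
    [0.007,0,0],
    [0.007,0,0]
  ],
  "dr": [
    [0,0,0],
    [0,0,0],
    [0,0,0],
    [0,0,0],
    [0,0,0]
  ]
}}

```text
time_s: 3.07
eef_pos: [0.6055, -0.0708, 0.0773]
tcp_rot: [[0.998, -0.07, -0.003], [-0.07, -0.998, -0.0], [-0.003, 0.0, -1.0]]
wrist_force: [-5.0, 1.0, 2.9]
grip_width: 0.0004
```

```bash
python3 -c "
from h import *
to([-.1125,0],.075)"
```

```text
t 3.0667 cab [-0.1126 -0.0007] z 0.0773 yaw err -0.0 tilt [-0.003 -0.   ] F [-5.   1.   2.9] g 0.0
tool shift [ 0.0001 -0.0007  0.0023]
```

>>> {"api": "step_arm", "payload": {
  "translation": [
    [0.001,0,0],
    [0.002,0,0],
    [0.003,0,0],
    [0.003,0,0],
    [0.003,0,0]
  ],
  "dr": [
    [0,0,0],
    [0,0,0],
    [0,0,0],
    [0,0,0],
    [0,0,0]
  ]
}}

```text
time_s: 3.48
eef_pos: [0.6056, -0.0708, 0.0773]
tcp_rot: [[0.997, -0.07, -0.01], [-0.07, -0.998, -0.0], [-0.01, 0.001, -1.0]]
wrist_force: [-11.8, 1.9, 8.6]
grip_width: 0.0006
```

>>> {"api": "step_arm", "payload": {
  "translation": [
    [-0.015,0,0],
    [-0.04,0,0],
    [-0.07,0,0],
    [-0.08,0,-0.02],
    [-0.08,0,-0.05]
  ],
  "dr": [
    [0,0,0],
    [0,0,0],
    [0,0,0],
    [0,0,0],
    [0,0,0]
  ]
}}

```text
time_s: 3.9
eef_pos: [0.5252, -0.0653, 0.1253]
tcp_rot: [[0.998, -0.07, -0.008], [-0.07, -0.998, 0.0], [-0.008, 0.0, -1.0]]
wrist_force: [0.7, 0.2, -0.1]
grip_width: 0.0006
```

```bash
python3 -c "
from h import *
cv2.imwrite('pics/s2.png',read_camera('side'))
to([-.20,.22],.17)"
```

```text
t 3.95 cab [-0.1864 -0.0006] z 0.1329 yaw err -0.0 tilt [ 0.008 -0.001] F [1.4 1.1 3.5] g 0.0
tool shift [-0.0134 -0.2206 -0.0373]
```

View pics/s2.png

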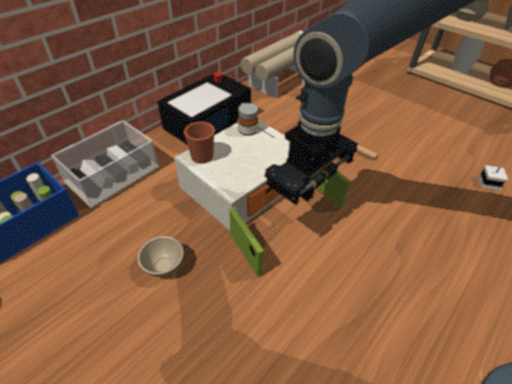

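The drawer is hard against its stop, and in the picture the orange front at (260,195) sits flush. Next I go up and over to the left door's outer side.

>>> {"api": "step_arm", "payload": {
  "translation": [
    [0,0,-0.03],
    [-0.005,-0.03,-0.04],
    [-0.01,-0.07,-0.04],
    [-0.014,-0.11,-0.04],
    [-0.014,-0.15,-0.04]
  ],
  "dr": [
    [0,0,0],
    [0,0,0],
    [0,0,0],
    [0,0,0],
    [0,0,0]
  ]
}}

```text
time_s: 4.37
eef_pos: [0.5271, 0.0866, 0.1685]
tcp_rot: [[0.997, -0.071, 0.003], [-0.071, -0.997, 0.0], [0.003, -0.001, -1.0]]
wrist_force: [-0.0, 0.3, 0.2]
grip_width: 0.0005
```

>>> {"api": "step_arm", "payload": {
  "translation": [
    [0,-0.035,0],
    [0,-0.07,0],
    [0,-0.07,0.03],
    [0,-0.07,0.06],
    [0,-0.07,0.09]
  ],
  "dr": [
    [0,0,0],
    [0,0,0],
    [0,0,0],
    [0,0,0],
    [0,0,0]
  ]
}}

```text
time_s: 4.78
eef_pos: [0.533, 0.1566, 0.0774]
tcp_rot: [[0.998, -0.068, 0.005], [-0.068, -0.998, 0.002], [0.004, -0.002, -1.0]]
wrist_force: [0.1, -0.9, -0.1]
grip_width: 0.0003
```

```bash
cat >> h.py <<'E'
def arc(side,ths,s=.085,press=.002,a=.0095,b=.015,z=.077):
    # side +1 left, -1 right ; tool-frame shifts from the present measured pose
    P,R=now()
    for th in ths:
        d=np.array([-np.sin(th),-side*np.cos(th)]); n=np.array([-np.cos(th),side*np.sin(th)])
        h=a*abs(n[0])+b*abs(n[1])
        c=np.array([-.106,side*.124])+s*d+(.012+h-press)*n
        W=np.r_[RC@c+PC,z];print(round(th,2),c.round(4),(R.T@(W-P)).round(4))
E
python3 -c "
from h import *
arc(1,[1.9,1.8,1.7,1.6,1.5,1.4,1.3,1.2])"
```

```text
t 4.7833 cab [-0.2008  0.2211] z 0.0774 yaw err 0.002 tilt [0.005 0.002] F [ 0.1 -0.9 -0.1] g 0.0
1.9 [-0.1776  0.1773] [0.0231 0.0439 0.0004]
1.8 [-0.1827  0.1694] [0.018  0.0518 0.0003]
1.7 [-0.1869  0.1608] [0.0137 0.0603 0.0003]
1.6 [-0.1902  0.1517] [0.0104 0.0694 0.0003]
1.5 [-0.1926  0.1436] [0.008  0.0776 0.0002]
1.4 [-0.1942  0.1356] [0.0064 0.0855 0.0002]
1.3 [-0.1951  0.1273] [0.0055 0.0938 0.0002]
1.2 [-0.1952  0.1188] [0.0054 0.1024 0.0002]
```

>>> {"api": "step_arm", "payload": {
  "translation": [
    [0.02,0.025,0],
    [0.021,0.044,0],
    [0.018,0.052,0],
    [0.014,0.06,0],
    [0.01,0.069,0]
  ],
  "dr": [
    [0,0,0],
    [0,0,0],
    [0,0,0],
    [0,0,0],
    [0,0,0]
  ]
}}

```text
time_s: 5.2
eef_pos: [0.5367, 0.0863, 0.0781]
tcp_rot: [[0.998, -0.069, 0.002], [-0.069, -0.998, 0.001], [0.002, -0.002, -1.0]]
wrist_force: [0.8, 1.1, 0.1]
grip_width: 0.0005
```

```bash
python3 -c "
from h import *
cv2.imwrite('pics/s3.png',read_camera('side'))
arc(1,[1.5,1.4,1.3,1.2,1.1,1.,.9,.8,.7,.6])"
```

```text
t 5.25 cab [-0.1935  0.1487] z 0.0778 yaw err -0.001 tilt [-0.001 -0.001] F [-1.7 -1.4  0.6] g 0.0
1.5 [-0.1926  0.1436] [0.0009 0.0051 0.0008]
1.4 [-0.1942  0.1356] [-0.0008  0.0131  0.0008]
1.3 [-0.1951  0.1273] [-0.0016  0.0214  0.0008]
1.2 [-0.1952  0.1188] [-0.0017  0.0299  0.0009]
1.1 [-0.1943  0.1101] [-0.0008  0.0386  0.0009]
1.0 [-0.1925  0.1014] [0.001  0.0472 0.0009]
0.9 [-0.1898  0.0928] [0.0037 0.0559 0.0009]
0.8 [-0.1861  0.0844] [0.0075 0.0643 0.0009]
0.7 [-0.1814  0.0763] [0.0122 0.0723 0.0009]
0.6 [-0.1757  0.0687] [0.0178 0.08   0.0009]
```

View pics/s3.png

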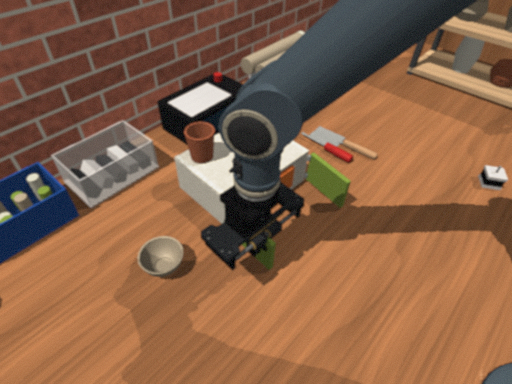

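The left door (lower edge at (265,255)) is under the gripper and being pushed, and nothing else is near the fingers. Continuing along the arc.

>>> {"api": "step_arm", "payload": {
  "translation": [
    [0.001,0.008,0],
    [0.0,0.015,0],
    [-0.001,0.022,0],
    [-0.001,0.03,0],
    [0.0,0.038,0]
  ],
  "dr": [
    [0,0,0],
    [0,0,0],
    [0,0,0],
    [0,0,0],
    [0,0,0]
  ]
}}

```text
time_s: 5.67
eef_pos: [0.534, 0.0471, 0.0777]
tcp_rot: [[0.998, -0.07, 0.0], [-0.07, -0.998, 0.0], [0.0, -0.0, -1.0]]
wrist_force: [-1.3, 0.1, -0.2]
grip_width: 0.0005
```

```bash
python3 -c "
from h import *
arc(1,[1.1,1.,.9,.8,.7,.6])"
```

```text
t 5.6667 cab [-0.1921  0.112 ] z 0.0777 yaw err 0.0 tilt [0. 0.] F [-1.3  0.1 -0.2] g 0.001
1.1 [-0.1943  0.1101] [-0.0022  0.0018  0.0007]
1.0 [-0.1925  0.1014] [-0.0005  0.0105  0.0007]
0.9 [-0.1898  0.0928] [0.0023 0.0191 0.0007]
0.8 [-0.1861  0.0844] [0.006  0.0275 0.0007]
0.7 [-0.1814  0.0763] [0.0107 0.0356 0.0007]
0.6 [-0.1757  0.0687] [0.0163 0.0433 0.0007]
```

>>> {"api": "step_arm", "payload": {
  "translation": [
    [0.0,0.01,0],
    [0.002,0.019,0],
    [0.006,0.028,0],
    [0.011,0.036,0],
    [0.016,0.043,0]
  ],
  "dr": [
    [0,0,0],
    [0,0,0],
    [0,0,0],
    [0,0,0],
    [0,0,0]
  ]
}}

```text
time_s: 6.08
eef_pos: [0.5474, 0.0022, 0.0775]
tcp_rot: [[0.997, -0.071, -0.0], [-0.071, -0.997, -0.0], [-0.0, 0.0, -1.0]]
wrist_force: [0.2, 0.8, 0.8]
grip_width: 0.0004
```

```bash
python3 -c "
from h import *
arc(1,[.6,.5,.4,.3,.2,.1,0])"
```

```text
t 6.0833 cab [-0.1756  0.0681] z 0.0775 yaw err -0.001 tilt [-0. -0.] F [0.2 0.8 0.8] g 0.0
0.6 [-0.1757  0.0687] [-0.0002 -0.0006  0.0005]
0.5 [-0.1692  0.0616] [0.0064 0.0064 0.0005]
0.4 [-0.1618  0.0553] [0.0138 0.0128 0.0005]
0.3 [-0.1536  0.0497] [0.022  0.0183 0.0005]
0.2 [-0.1447  0.0451] [0.0308 0.0229 0.0005]
0.1 [-0.1353  0.0415] [0.0403 0.0265 0.0005]
0 [-0.1255  0.039 ] [0.0501 0.029  0.0005]
```

>>> {"api": "step_arm", "payload": {
  "translation": [
    [0.006,0.006,0],
    [0.014,0.013,0],
    [0.022,0.018,0],
    [0.031,0.023,0],
    [0.038,0.026,0]
  ],
  "dr": [
    [0,0,0],
    [0,0,0],
    [0,0,0],
    [0,0,0],
    [0,0,0]
  ]
}}

```text
time_s: 6.5
eef_pos: [0.5843, -0.026, 0.0775]
tcp_rot: [[0.997, -0.071, 0.0], [-0.071, -0.997, -0.0], [0.0, 0.0, -1.0]]
wrist_force: [-1.1, 0.3, 0.0]
grip_width: 0.0004
```

```bash
python3 -c "
from h import *
arc(1,[.2,.1,0])"
```

```text
t 6.5 cab [-0.1368  0.0426] z 0.0775 yaw err -0.001 tilt [ 0. -0.] F [-1.1  0.3  0. ] g 0.0
0.2 [-0.1447  0.0451] [-0.0079 -0.0025  0.0005]
0.1 [-0.1353  0.0415] [0.0015 0.0011 0.0005]
0 [-0.1255  0.039 ] [0.0113 0.0036 0.0005]
```

>>> {"api": "step_arm", "payload": {
  "translation": [
    [0.003,0.001,0],
    [0.006,0.002,0],
    [0.009,0.003,0],
    [0.011,0.003,0],
    [0.012,0.003,0]
  ],
  "dr": [
    [0,0,0],
    [0,0,0],
    [0,0,0],
    [0,0,0],
    [0,0,0]
  ]
}}

```text
time_s: 6.92
eef_pos: [0.5932, -0.0288, 0.0773]
tcp_rot: [[0.998, -0.07, -0.004], [-0.07, -0.998, -0.001], [-0.004, 0.001, -1.0]]
wrist_force: [-7.8, -0.3, 4.5]
grip_width: 0.0006
```

```bash
python3 -c "
from h import *
now()"
```

```text
t 6.9167 cab [-0.1277  0.0404] z 0.0773 yaw err 0.0 tilt [-0.004 -0.001] F [-7.8 -0.3  4.5] g 0.001
```

Left door is on its stop (face where it should be, 8 N). Back off, lift, and cross to the right door's outer side.

>>> {"api": "step_arm", "payload": {
  "translation": [
    [-0.015,0,0],
    [-0.045,0,0],
    [-0.075,0,-0.01],
    [-0.08,0,-0.05],
    [-0.08,0.02,-0.085]
  ],
  "dr": [
    [0,0,0],
    [0,0,0],
    [0,0,0],
    [0,0,0],
    [0,0,0]
  ]
}}

```text
time_s: 7.33
eef_pos: [0.5104, -0.0388, 0.1624]
tcp_rot: [[0.998, -0.062, -0.004], [-0.062, -0.998, 0.002], [-0.005, -0.002, -1.0]]
wrist_force: [1.0, -0.9, 0.4]
grip_width: 0.0003
```

>>> {"api": "step_arm", "payload": {
  "translation": [
    [0,0.035,0],
    [0,0.075,0],
    [0,0.115,0],
    [0,0.155,0],
    [0,0.195,0]
  ],
  "dr": [
    [0,0,0],
    [0,0,0],
    [0,0,0],
    [0,0,0],
    [0,0,0]
  ]
}}

```text
time_s: 7.75
eef_pos: [0.5, -0.2395, 0.1632]
tcp_rot: [[0.998, -0.069, 0.002], [-0.069, -0.998, -0.001], [0.002, 0.001, -1.0]]
wrist_force: [0.6, 1.5, -0.5]
grip_width: 0.0006
```

```bash
python3 -c "
from h import *
cv2.imwrite('pics/s4.png',read_camera('side'))
to([-.2,-.195],.077)"
```

```text
t 7.8 cab [-0.2071 -0.187 ] z 0.1631 yaw err -0.012 tilt [ 0.002 -0.008] F [-0.1 -6.8  1. ] g 0.0
tool shift [0.007  0.0072 0.0861]
```

View pics/s4.png

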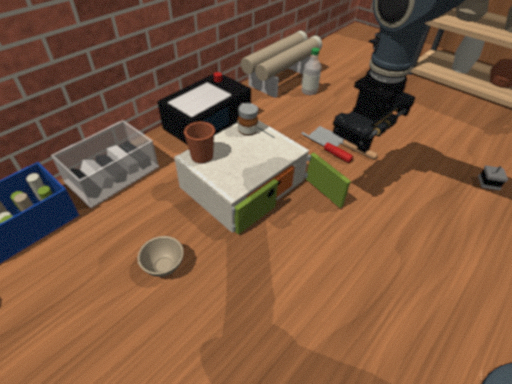

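The left door is flush across the front (235–278, 185–225), the right door still stands open at (328,180), and the loose things are in place. Descending.

>>> {"api": "step_arm", "payload": {
  "translation": [
    [0,0,0.03],
    [0,0,0.06],
    [0.004,0,0.084],
    [0.007,0,0.084],
    [0.007,0,0.084]
  ],
  "dr": [
    [0,0,0],
    [0,0,0],
    [0,0,0],
    [0,0,0],
    [0,0,0]
  ]
}}

```text
time_s: 8.22
eef_pos: [0.5074, -0.2376, 0.0781]
tcp_rot: [[0.998, -0.069, -0.001], [-0.069, -0.998, 0.001], [-0.001, -0.001, -1.0]]
wrist_force: [1.0, -0.2, 0.1]
grip_width: 0.0005
```

```bash
python3 -c "
from h import *
arc(-1,[1.6,1.5,1.4,1.3,1.2,1.1,1.0,.9,.8])"
```

```text
t 8.2167 cab [-0.1987 -0.1739] z 0.0781 yaw err 0.001 tilt [-0.001  0.001] F [ 1.  -0.2  0.1] g 0.001
1.6 [-0.1902 -0.1517] [ 0.0085 -0.0222  0.0011]
1.5 [-0.1926 -0.1436] [ 0.0061 -0.0303  0.0011]
1.4 [-0.1942 -0.1356] [ 0.0045 -0.0383  0.0011]
1.3 [-0.1951 -0.1273] [ 0.0036 -0.0466  0.0011]
1.2 [-0.1952 -0.1188] [ 0.0036 -0.0551  0.0011]
1.1 [-0.1943 -0.1101] [ 0.0045 -0.0638  0.0011]
1.0 [-0.1925 -0.1014] [ 0.0063 -0.0725  0.0011]
0.9 [-0.1898 -0.0928] [ 0.009  -0.0811  0.0011]
0.8 [-0.1861 -0.0844] [ 0.0127 -0.0895  0.0011]
```

>>> {"api": "step_arm", "payload": {
  "translation": [
    [0.005,-0.018,0],
    [0.006,-0.03,0],
    [0.005,-0.038,0],
    [0.004,-0.046,0],
    [0.004,-0.055,0]
  ],
  "dr": [
    [0,0,0],
    [0,0,0],
    [0,0,0],
    [0,0,0],
    [0,0,0]
  ]
}}

```text
time_s: 8.63
eef_pos: [0.515, -0.1835, 0.0796]
tcp_rot: [[0.998, -0.07, 0.001], [-0.07, -0.998, -0.001], [0.002, 0.001, -1.0]]
wrist_force: [-0.0, -0.7, 0.7]
grip_width: 0.0006
```

```bash
python3 -c "
from h import *
cv2.imwrite('pics/s5.png',read_camera('side'))
arc(-1,[1.2,1.1,1.0,.9,.8,.7,.6])"
```

```text
t 8.6833 cab [-0.195  -0.1169] z 0.0793 yaw err 0.002 tilt [0.001 0.001] F [-0.3  1.7 -0.3] g 0.001
1.2 [-0.1952 -0.1188] [-0.0001  0.0019  0.0023]
1.1 [-0.1943 -0.1101] [ 0.0007 -0.0068  0.0023]
1.0 [-0.1925 -0.1014] [ 0.0025 -0.0155  0.0023]
0.9 [-0.1898 -0.0928] [ 0.0053 -0.0241  0.0023]
0.8 [-0.1861 -0.0844] [ 0.009  -0.0325  0.0023]
0.7 [-0.1814 -0.0763] [ 0.0138 -0.0405  0.0023]
0.6 [-0.1757 -0.0687] [ 0.0194 -0.0481  0.0024]
```

View pics/s5.png

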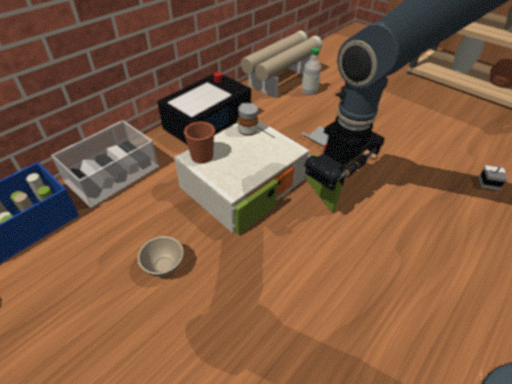

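The right door at (325,190) is turning with the fingers on its outer face. Continuing.

>>> {"api": "step_arm", "payload": {
  "translation": [
    [0.001,-0.008,0.001],
    [0.003,-0.017,0.002],
    [0.006,-0.025,0.002],
    [0.01,-0.033,0.002],
    [0.014,-0.041,0.002]
  ],
  "dr": [
    [0,0,0],
    [0,0,0],
    [0,0,0],
    [0,0,0],
    [0,0,0]
  ]
}}

```text
time_s: 9.1
eef_pos: [0.532, -0.1429, 0.0764]
tcp_rot: [[0.998, -0.07, -0.0], [-0.07, -0.998, 0.0], [-0.0, -0.0, -1.0]]
wrist_force: [-0.0, -0.7, -1.1]
grip_width: 0.0005
```

```bash
python3 -c "
from h import *
arc(-1,[.8,.7,.6,.5,.4,.3,.2,.1])"
```

```text
t 9.1 cab [-0.1808 -0.0777] z 0.0764 yaw err -0.0 tilt [-0.  0.] F [-0.  -0.7 -1.1] g 0.0
0.8 [-0.1861 -0.0844] [-0.0052  0.0067 -0.0006]
0.7 [-0.1814 -0.0763] [-0.0006 -0.0014 -0.0006]
0.6 [-0.1757 -0.0687] [ 0.0051 -0.009  -0.0006]
0.5 [-0.1692 -0.0616] [ 0.0116 -0.0161 -0.0006]
0.4 [-0.1618 -0.0553] [ 0.019  -0.0224 -0.0006]
0.3 [-0.1536 -0.0497] [ 0.0272 -0.028  -0.0006]
0.2 [-0.1447 -0.0451] [ 0.0361 -0.0326 -0.0006]
0.1 [-0.1353 -0.0415] [ 0.0455 -0.0362 -0.0006]
```

>>> {"api": "step_arm", "payload": {
  "translation": [
    [0.005,-0.009,0],
    [0.011,-0.016,0],
    [0.019,-0.022,0],
    [0.027,-0.028,0],
    [0.035,-0.032,0]
  ],
  "dr": [
    [0,0,0],
    [0,0,0],
    [0,0,0],
    [0,0,0],
    [0,0,0]
  ]
}}

```text
time_s: 9.52
eef_pos: [0.5698, -0.1133, 0.0765]
tcp_rot: [[0.998, -0.069, 0.0], [-0.069, -0.998, 0.0], [0.0, -0.0, -1.0]]
wrist_force: [-0.6, -1.6, 0.7]
grip_width: 0.0003
```

```bash
python3 -c "
from h import *
arc(-1,[.2,.1,0])"
```

```text
t 9.5167 cab [-0.1451 -0.0455] z 0.0765 yaw err 0.001 tilt [0. 0.] F [-0.6 -1.6  0.7] g 0.0
0.2 [-0.1447 -0.0451] [ 0.0004 -0.0004 -0.0005]
0.1 [-0.1353 -0.0415] [ 0.0098 -0.004  -0.0005]
0 [-0.1255 -0.039 ] [ 0.0197 -0.0065 -0.0005]
```

>>> {"api": "step_arm", "payload": {
  "translation": [
    [0.006,-0.002,0],
    [0.011,-0.004,0],
    [0.015,-0.005,0],
    [0.018,-0.006,0],
    [0.02,-0.006,0]
  ],
  "dr": [
    [0,0,0],
    [0,0,0],
    [0,0,0],
    [0,0,0],
    [0,0,0]
  ]
}}

```text
time_s: 9.93
eef_pos: [0.5879, -0.1097, 0.0763]
tcp_rot: [[0.998, -0.07, -0.004], [-0.07, -0.998, 0.0], [-0.004, 0.0, -1.0]]
wrist_force: [-7.1, 1.2, 5.6]
grip_width: 0.0005
```

```bash
python3 -c "
from h import *
now()"
```

```text
t 9.9333 cab [-0.1274 -0.0407] z 0.0763 yaw err -0.001 tilt [-0.004  0.   ] F [-7.1  1.2  5.6] g 0.001
```

On the stop at the expected place (7 N). Hold briefly, then retreat and look.

>>> {"api": "step_arm", "payload": {
  "translation": [
    [0.001,0,0],
    [0.001,0,0],
    [0.001,0,0]
  ],
  "dr": [
    [0,0,0],
    [0,0,0],
    [0,0,0]
  ]
}}

```text
time_s: 10.18
eef_pos: [0.5878, -0.1097, 0.0763]
tcp_rot: [[0.997, -0.071, -0.005], [-0.071, -0.998, 0.0], [-0.005, 0.0, -1.0]]
wrist_force: [-5.2, 0.7, 2.8]
grip_width: 0.0003
```

>>> {"api": "step_arm", "payload": {
  "translation": [
    [-0.015,0,0],
    [-0.045,0,0],
    [-0.08,0,0],
    [-0.1,0,-0.03],
    [-0.1,0,-0.07]
  ],
  "dr": [
    [0,0,0],
    [0,0,0],
    [0,0,0],
    [0,0,0],
    [0,0,0]
  ]
}}

```text
time_s: 10.6
eef_pos: [0.4825, -0.1024, 0.1436]
tcp_rot: [[0.997, -0.071, -0.014], [-0.071, -0.997, 0.001], [-0.014, -0.0, -1.0]]
wrist_force: [0.2, -0.6, -0.5]
grip_width: 0.0001
```

>>> {"api": "step_arm", "payload": {
  "translation": [
    [0,0.03,-0.025],
    [0,0.06,-0.05],
    [0,0.09,-0.075],
    [0,0.12,-0.1],
    [0,0.15,-0.1]
  ],
  "dr": [
    [0,0,0],
    [0,0,0],
    [0,0,0],
    [0,0,0],
    [0,0,0]
  ]
}}

```text
time_s: 11.02
eef_pos: [0.4824, -0.2551, 0.2525]
tcp_rot: [[0.997, -0.071, 0.011], [-0.071, -0.997, -0.005], [0.011, 0.004, -1.0]]
wrist_force: [1.6, -0.3, -0.2]
grip_width: 0.0005
```

>>> {"api": "step_arm", "payload": {
  "translation": [
    [0,0.03,0],
    [0,0.06,0],
    [0,0.06,0],
    [0,0.06,0],
    [0,0.06,0]
  ],
  "dr": [
    [0,0,0],
    [0,0,0],
    [0,0,0],
    [0,0,0],
    [0,0,0]
  ]
}}

```text
time_s: 11.43
eef_pos: [0.4758, -0.3116, 0.2464]
tcp_rot: [[0.998, -0.07, 0.0], [-0.07, -0.998, 0.001], [0.0, -0.001, -1.0]]
wrist_force: [-1.4, 0.3, 0.3]
grip_width: 0.0005
```

```bash
python3 -c "
from h import *
a=read_camera('side');b=read_camera('top');now()
a=cv2.resize(a[90:290,130:390],(780,600),interpolation=cv2.INTER_CUBIC)
cv2.imwrite('pics/s6.png',a);cv2.imwrite('pics/t6.png',b)"
```

```text
t 11.5333 cab [-0.2248 -0.2491] z 0.2465 yaw err 0.002 tilt [0.    0.001] F [ 0.5  0.5 -0.6] g 0.0
```

View pics/s6.png

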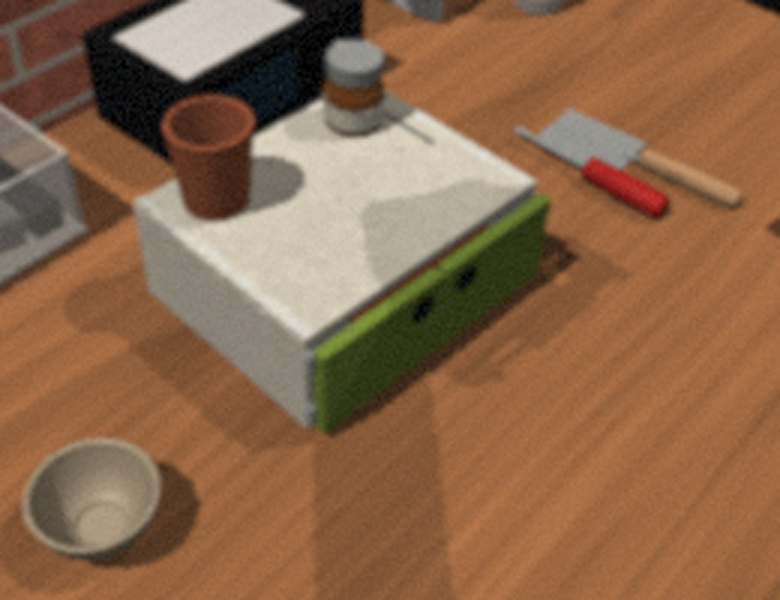

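View pics/t6.png

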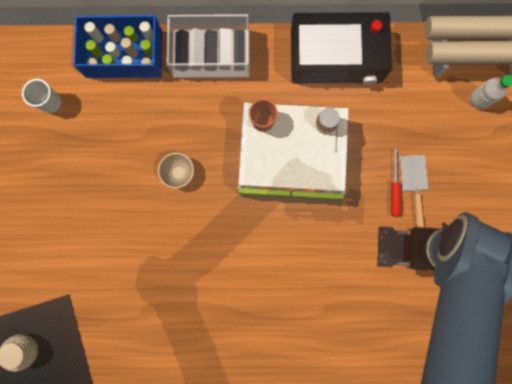

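Both doors lie flat along the front: (240,190) to (343,197) in the top view, one straight strip. The cup (263,115), jar (329,119), bowl (176,171), driver and spatula are where they were at the start. The gripper is clear at z = 0.246.

```bash
python3 -c "
from h import *
hand_in()"
```

```text
the job is handed in; nothing more can be done
```

The cabinet is closed. With the closed fingertips I pushed the drawer home while both doors stood open. I then swung the left door shut, then the right, pushing only on their outer faces, and handed in at about 11.5 s.

**Last checks:**
- **Drawer and doors:** Each met its firm stop within about 1 mm of where I expected it, at about 12 N for the drawer and 7–8 N for the doors. The final pictures show both doors flush in one straight line.
- **Loose things:** By eye against the first top picture, the cup, jar, bowl, screwdriver and spatula have not moved. I did not measure their shifts.
- **Robot:** It was clear of everything at the end, with the tool 0.25 m up and the wrist force under 1 N.
- **Unexplained reading:** One wrist force reading of about 7 N came while the tool was swinging in free air after a fast sideways move. It was gone at the next reading. No other check failed or disagreed.

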